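# Bring the coupon shuttle round the guide to its weld stop

### The arm

A 6-joint arm with a two-finger parallel gripper is mounted at the origin on the work surface; the furniture and walls round the work are solid. World frame = base frame: x ahead of the robot, y to its left, z up, the work surface at z = 0. Lengths are in m, angles in rad, forces in N, time in s.
With the tool pointing down it reaches from about 0.25 to 0.775 m from the base axis. Payload 4 kg.
Tool frame: the origin (TCP) lies at the very end of the fingers, on their centre line; the grasp point (between the pads) lies 19 mm behind it; z points along the fingers, y is the direction in which the jaws open and shut (so a half turn about z gives the same grasp; the last joint's range is limited). The gripper opens to 94 mm and grips with 3 to 60 N. Pads are 16 mm wide; open, the fingers measure 119 mm over their backs; the gripper's body (75 mm by 177 mm) begins 78 mm behind the grasp point.
Start: joints at [-1.311, 0.087, 1.371, -0, 1.684, -0.103], TCP at [0.195, -0.514, 0.206] pointing down, gripper open.
Joint ranges: [-3.1, 3.1], [-0.76, 2.03], [0.27, 2.55], [-1.08, 4.22], [0.17, 2.65], [-2.57, 2.57]. Speed limits (rad/s): [2.79, 2.79, 3.14, 3.14, 3.14, 3.14].

### API

Orientations are given as [roll, pitch, yaw] about the fixed x, y, z axes, in that order (R = Rz(yaw) Ry(pitch) Rx(roll)).
In Python, from bench import robot, snapshot, calibration gives the robot as it stands. The module is installed in compiled form; this text tells all that it offers.
- The arm moves only by the tool servo_tool, never from a script. Its argument "series" is text: rows parted by semicolons, each of 5 numbers parted by spaces: the closure, from -1 (fully open) to 1 (shut), then the shift along the tool's x, y, z in cm, then the turn about the tool's z in rad. A call has 1 to 20 rows; each row is the pose to reach, as a shift and turn from the pose commanded when the call began, along the tool's axes at that moment; what a row does not reach only later rows make up. A row lasts 1/12 s, in which the tool goes at most 41.7 mm and 7.16 degrees, less where a joint would pass 70% of its speed; a pose out of reach is approached as far as the arm can. A call with a gripper value outside its range is refused whole. The fingers move at their own pace and stop on an object; the grip force is fixed at half the most. Time passes only in rows, so rows that repeat a pose let the fingers close. It gives the time, the measured TCP pose, the force and the opening at its end, in the units of the state.
- robot.get_obs(): the state, without advancing time (a new reading comes with each control period).
- snapshot(name): name is "scene" or "top" or "wrist"; returns (picture, depth): 480x640x3 uint8, red, green, blue; 480x640 float32, m along the optical axis (not along the pixel's ray), 0 where there is no reading.
- calibration(name): a dict with "fx", "fy", "cx", "cy" (pixels), "rvec" (rotation vector, rad) and "tvec" (3), from world to camera coordinates, as OpenCV has them; the wrist camera has in their place "tool_from_camera" (4x4, takes a point from camera to tool coordinates, whose origin is the TCP and whose axes are the flange's). Camera axes: x right, y down, z forward; pixel columns grow to the right and rows downward; lengths in m; the calibration is good to about 2 mm. A picture is of the moment at which its call begins: read the wrist's pose just before it. calibration takes no time and is no camera call.
- robot.close_job(): hands the job in, once; it reports no verdict.
The state is a dict: "time": time; "joint_positions": joint angles; "qvel": joint speeds; "joint_torque": joint torques, N m; "tool_pos": TCP position; "ee_rot": TCP orientation; "wrist_force": force on the tool from outside, world axes, zero at the start; "wrist_torque": the same for the moment, N m; "width": finger opening in m.
Only numpy, scipy, OpenCV 4.12 (cv2) and the standard library are available. Lean on these libraries where they do the work, as an engineer would, in place of code of your own. Each camera call takes 0.05 s, during which the arm holds its last target. There are 200 camera calls.

### The job

Take the orange shuttle and set it down between the rails of the curved guide, in the straight leg with the open flared mouth. Slide it round the bend, nose under the yellow bar, let go of it there and take it again on the far side of the bar, and draw it on until it is up against the copper stop. Do not lift it out of the rails on the way round, leave the things standing about alone, and let go of it at the end.

Things in the scene. Friction and masses are not known exactly. Their poses are not given: they have to be found in the camera images.
- shuttle: Loose orange block 80 long (x) x 24 wide (y, the grip), body 9 to 40 mm above its underside, coupon and screws on top to 43. Below: two black round shoes, 34 mm diameter, 10 high, centred 23 mm before and behind the origin; only these run between the rails. Same either way round. Origin: centre of underside, z up. About 0.3 kg. Starts upright on the table, at the robot's left.
- guide: Fixed L-shaped guide; place and yaw vary. Origin: centre of the bend, table height, z up. Floor plate 5 mm thick; rails' tops 17 mm above table, 6 mm thick, 43 mm apart inside. Centre line (mm): entry leg along +x at y=80 from x=-90 to 0; quarter circle of radius 80 about the origin from (0,80) to (80,0); exit leg along -y at x=80 from y=0 to the stop at y=-145.
- mouth (a point): Middle of the open, flared end of the entry leg (55 mm wide here, narrowing to 43 at x=-90), on top of the floor plate: guide frame (-117, 80, 5) mm. Axes as the guide's.
- bar (a point): Middle of the underside of the yellow bar over the exit leg: guide frame (80, -30, 52) mm, axes as the guide's. The bar is 12 mm wide along the leg, 84 long, top 60 mm above the table (bolts 64), on two 12 mm posts 34.5 mm either side of the centre line. The shuttle passes under it, fingers do not. All else of the guide is no higher than the rails.
- stop (a point): Middle of the face of the copper end stop (as low as the rails), on top of the floor plate: guide frame (80, -145, 5) mm, axes as the guide's. The shuttle is home when its leading shoe touches this face: its origin is then 40 mm short of it, at guide y=-105 mm.
- gauge_block: Bystander: grey steel setting block 50 x 75 x 25 mm, loose, on the right, nearer the robot than the exit leg. Origin: centre of underside.
- weld_magnet: Bystander: red welding magnet 78 x 105 x 20 mm, loose, far side, left of the guide. Origin: centre of underside.
- tape_roll: Bystander: roll of masking tape, 104 mm across, 25 mm high, lying loose at the far left. Origin: centre of underside.
Mind the look-alikes: they are no part of the job. What is shaped like the shuttle but turquoise is not meant.

How it is judged:
By the outcome, as a careful person would: the job done as asked, in the order asked, and still so for the second after the job is handed in, with the robot touching nothing.
It also fails if it takes over 62 s, if anything falls off the work surface, if the arm or the gripper's body presses on something with over 40 N, if the wrist force passes 120 N, or if a joint passes its speed limit or range.

## Working session

There is one attempt and no reset: what is moved stays moved. The work goes in short steps, Python scripts to look and compute and a tool call to move; the robot and the scene stay as the last step left them, time stands still between calls to the robot, and variables do not carry over. Pictures are saved under pics/ and viewed, about 8 in all and at most 12, crops included, and the job is handed in when it is done.

Besides the shell and the picture viewer there is one more tool, called after "Call:" as name(argument=value, ...), one argument or row to a line, values as JSON. servo_tool: Moves the arm, as the interface text tells. Its arguments: {"type":"object","properties":{"series":{"type":"string"}},"required":["series"]}

```bash
mkdir -p pics; cat > h.py <<'E'
import numpy as np, cv2, pickle
from bench import robot, snapshot, calibration
def snap(n, f):
    o=robot.get_obs(); im,d=snapshot(n); c=calibration(n)
    cv2.imwrite(f'pics/{f}.png', im[:,:,::-1]); pickle.dump((o,im,d,c,n),open(f'pics/{f}.pkl','wb'))
    return o,im,d,c
def Rrpy(r):
    from scipy.spatial.transform import Rotation as R
    return R.from_euler('xyz', r).as_matrix()
def cloud(f):
    o,im,d,c,n=pickle.load(open(f'pics/{f}.pkl','rb'))
    v,u=np.mgrid[:480,:640]; P=np.stack([(u-c['cx'])/c['fx']*d,(v-c['cy'])/c['fy']*d,d],-1)
    if n=='wrist':
        T=np.array(c['tool_from_camera']); P=P@T[:3,:3].T+T[:3,3]
        P=P@Rrpy(o['ee_rot']).T+np.array(o['tool_pos'])
    else:
        R=cv2.Rodrigues(np.array(c['rvec'],float))[0]; P=(P-np.ravel(c['tvec']))@R
    return im,d,P
E
python3 - <<'E'
from h import *
o=snap('top','top1')[0]; snap('scene','scene1'); print(o)
print(calibration('top'),calibration('wrist'))
E
```

```text
{'time': 0.0, 'joint_positions': array([-1.31111075e+00,  8.79177451e-02,  1.37222088e+00, -1.88335773e-05,
        1.68357976e+00, -1.03088917e-01]), 'qvel': array([-0.00161664,  0.00048464,  0.00148713,  0.00134614, -0.0011127 ,
       -0.00069241]), 'joint_torque': array([ 1.76301732e-03, -3.40181351e+01, -3.02426434e+01,  7.19982502e-02,
        3.30137741e-02, -1.78894861e-04]), 'tool_pos': array([ 0.19503526, -0.51368542,  0.20434146]), 'ee_rot': array([-3.13947628e+00, -2.00132052e-04,  3.62772184e-01]), 'wrist_force': array([-0.45037661,  0.68827377, -0.55361091]), 'wrist_torque': array([ 0.014174  ,  0.02018493, -0.01519822]), 'width': 0.0944582565816234}
{'fx': 463.00939236326246, 'fy': 463.00939236326246, 'cx': 320.7429201670592, 'cy': 244.12175229313272, 'rvec': array([ 2.14647882, -2.14343627,  0.15224728]), 'tvec': array([-0.00521283,  0.44805596,  1.34561185])} {'fx': 373.75576195971036, 'fy': 373.75576195971036, 'cx': 317.7542240542227, 'cy': 236.8207661360107, 'tool_from_camera': array([[ 2.45464347e-04, -9.64035171e-01, -2.65774584e-01,
         7.92234715e-02],
       [ 9.99999802e-01,  8.27483294e-05,  6.23430564e-04,
        -1.85525005e-04],
       [-5.79016587e-04, -2.65774684e-01,  9.64035000e-01,
        -1.79952049e-01],
       [ 0.00000000e+00,  0.00000000e+00,  0.00000000e+00,
         1.00000000e+00]])}
```

View pics/top1.png

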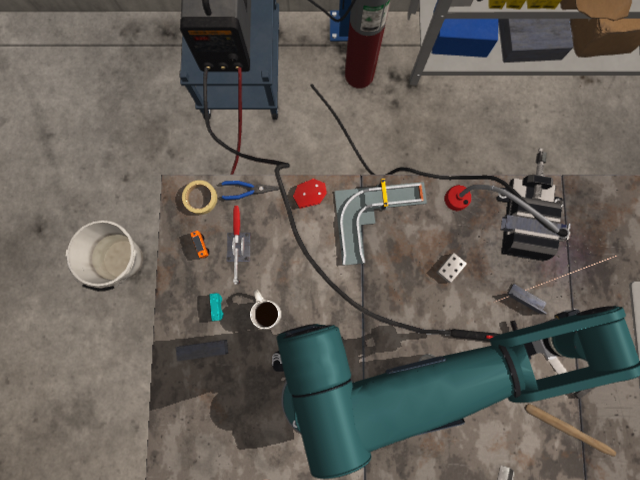

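View pics/scene1.png

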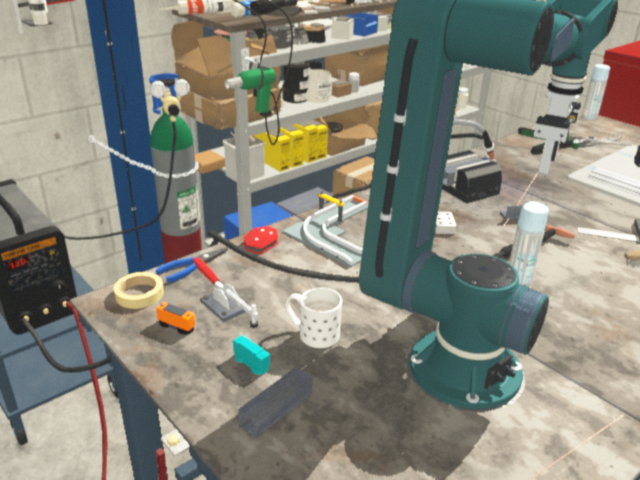

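Top view: shuttle candidates are the orange block at (200,244), which matches the description, and the turquoise look-alike at (216,307), which is not meant. The mouth is at (352,262), the bar at (384,192) and the copper stop at (420,193). Next, one close crop and a measurement.

```bash
python3 - <<'E'
from h import *
im,d,P=cloud('top1')
a=cv2.resize(im[215:275,165:245],None,fx=5,fy=5,interpolation=2)   # 400x300
b=cv2.resize(im[170:275,325:435],None,fx=5,fy=5,interpolation=2) # 550x525
c=np.zeros((525,800,3),np.uint8); 
a=cv2.resize(im[215:275,170:220],None,fx=5,fy=5,interpolation=2); c[:300,:250]=a; c[:,250:]=b
cv2.imwrite('pics/crop1.png',c[:,:,::-1])
hsv=cv2.cvtColor(im,cv2.COLOR_RGB2HSV)
def blob(name,lo,hi,x0,x1,y0,y1):
    m=cv2.inRange(hsv,lo,hi)>0; w=np.zeros_like(m); w[y0:y1,x0:x1]=1; m&=w&(d>0)
    q=P[m]; r=cv2.minAreaRect((q[:,:2]*1000).astype(np.float32)); print(name,m.sum(),np.median(q,0).round(4),q[:,2].max().round(3),r)
blob('orange',(3,150,90),(17,255,255),185,215,225,265)
blob('yellow',(20,150,90),(35,255,255),370,400,170,215)
blob('copper',(3,90,60),(18,255,255),410,430,175,210)
for uv in [(352,262),(355,262),(384,192),(420,193)]: print(uv,P[uv[1],uv[0]].round(4))
E
```

```text
orange 168 [0.4469 0.353  0.0367] 0.047 ((453.11962890625, 361.934326171875), (92.49144744873047, 25.71729850769043), 22.832275390625)
yellow 102 [ 0.6027 -0.192   0.0587] 0.065 ((608.0637817382812, -195.78797912597656), (98.59728240966797, 22.5733642578125), 4.862957954406738)
copper 45 [ 0.6135 -0.3103  0.0153] 0.023 ((613.3643188476562, -311.6998291015625), (47.21689224243164, 12.709829330444336), 8.361984252929688)
(352, 262) [ 3.981e-01 -9.920e-02  3.000e-04]
(355, 262) [ 0.3977 -0.108   0.005 ]
(384, 192) [ 0.6011 -0.1923  0.0571]
(420, 193) [ 0.609  -0.3081  0.0155]
```

View pics/crop1.png

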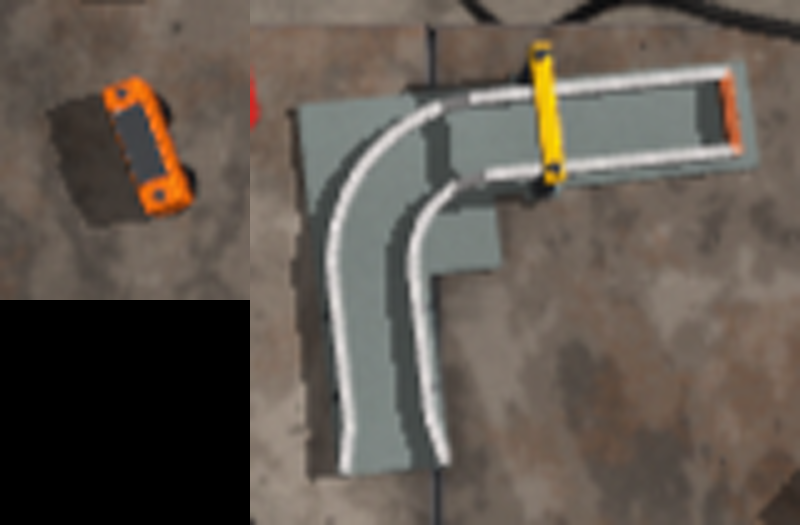

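The crop confirms the orange block with coupon, screws and black shoes, long axis about 22° from x. The guide's open flared end is nearest the robot. I'm going above the guide for a close look, turning on the way.

Call:
servo_tool(
  series="-1 38.5 -29.7 -4.5 -1.5;-1 38.5 -29.7 -4.5 -1.5;-1 38.5 -29.7 -4.5 -1.5;-1 38.5 -29.7 -4.5 -1.5;-1 38.5 -29.7 -4.5 -1.5;-1 38.5 -29.7 -4.5 -1.5;-1 38.5 -29.7 -4.5 -1.5;-1 38.5 -29.7 -4.5 -1.5;-1 38.5 -29.7 -4.5 -1.5;-1 38.5 -29.7 -4.5 -1.5;-1 38.5 -29.7 -4.5 -1.5;-1 38.5 -29.7 -4.5 -1.5;-1 38.5 -29.7 -4.5 -1.5;-1 38.5 -29.7 -4.5 -1.5;-1 38.5 -29.7 -4.5 -1.5;-1 38.5 -29.7 -4.5 -1.5",
)

```text
time: 1.43
tool_pos: [0.4491, -0.1009, 0.2501]
ee_rot: [-3.141, 0.0, 1.86]
wrist_force: [-0.0, 0.7, -0.0]
width: 0.0943
```

```bash
cat > fit.py <<'E'
from h import *
from scipy.optimize import least_squares
def dist(g):  # signed-less distance of guide-frame points to the centre line (mm)
    x,y=g.T; a=np.hypot(x,y)-80
    return np.where((x<0),y-80,np.where(y<0,x-80,a))
def rails(f):
    im,d,P=cloud(f); Q=P*1000
    hsv=cv2.cvtColor(im,cv2.COLOR_RGB2HSV)
    m=(d>0)&(hsv[...,1]<40)&(hsv[...,2]>150)&(Q[...,2]>8)&(Q[...,2]<25)
    return Q[m]
def fit(f,x0,it=3):
    q=rails(f); p=np.array(x0,float)
    def g(p,q):
        c,s=np.cos(p[2]),np.sin(p[2]); return (q[:,:2]-p[:2])@np.array([[c,-s],[s,c]])
    for tol in (15,8,5,4):
        G=g(p,q); e=abs(dist(G))-24.5
        k=(abs(e)<tol)&(G[:,0]>-85)&(G[:,1]>-140)
        p=least_squares(lambda p:abs(dist(g(p,q[k])))-24.5,p,loss='soft_l1',x_scale=[1,1,.01]).x
    e=abs(dist(g(p,q[k])))-24.5
    print(f,k.sum(),'guide',p.round(4),'rms',np.sqrt((e**2).mean()).round(2),'z',np.median(q[k,2]).round(1)); return p
E
python3 - <<'E'
from fit import *
o=snap('wrist','w1')[0]; print(o['time'],o['tool_pos'],o['ee_rot'],o['joint_positions'])
for f in('top1','w1'):
  for x0 in ([522,-170,.09],[515,-180,.05]): fit(f,x0)
E
```

```text
1.4333 [ 0.44909299 -0.10092457  0.25006083] [-3.14060876e+00  2.19157025e-07  1.86011975e+00] [-3.43887201e-01 -1.17721673e-01  1.48537770e+00 -5.94708234e-04
  1.77472961e+00 -6.33330834e-01]
top1 381 guide [ 5.170798e+02 -1.699251e+02  1.059000e-01] rms 1.78 z 16.0
top1 381 guide [ 5.170798e+02 -1.699251e+02  1.059000e-01] rms 1.78 z 16.0
w1 2279 guide [ 5.204373e+02 -1.701008e+02  1.040000e-01] rms 1.8 z 17.7
w1 2279 guide [ 5.204373e+02 -1.701008e+02  1.040000e-01] rms 1.8 z 17.7
```

View pics/w1.png

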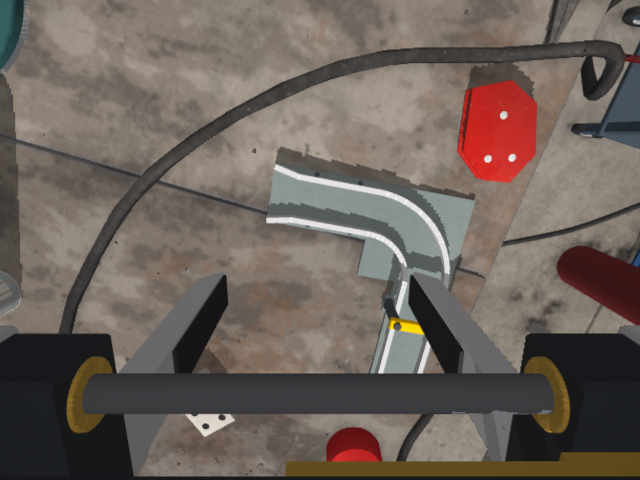

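The wrist view shows the mouth at left (272,195), the bend at right (430,230) and the bar at (405,326). Both fits agree: guide at about (520,-170) mm, yaw 0.104. Now on to above the shuttle.

Call:
servo_tool(
  series="-1 43.7 13.1 5 -1.67;-1 43.7 13.1 5 -1.67;-1 43.7 13.1 5 -1.67;-1 43.7 13.1 5 -1.67;-1 43.7 13.1 5 -1.67;-1 43.7 13.1 5 -1.67;-1 43.7 13.1 5 -1.67;-1 43.7 13.1 5 -1.67;-1 43.7 13.1 5 -1.67;-1 43.7 13.1 5 -1.67;-1 43.7 13.1 5 -1.67;-1 43.7 13.1 5 -1.67;-1 43.7 13.1 5 -1.67;-1 43.7 13.1 5 -1.67;-1 43.7 13.1 5 -1.67;-1 43.7 13.1 5 -1.67;-1 43.7 13.1 5 -1.67",
)

```text
time: 2.9
tool_pos: [0.4499, 0.3553, 0.2005]
ee_rot: [-3.141, -0.0, -2.754]
wrist_force: [0.3, -0.4, 0.3]
width: 0.0938
```

```bash
python3 - <<'E'
from h import *
o=snap('wrist','w2')[0]; print(o['time'],o['tool_pos'],o['ee_rot'],o['joint_positions'])
im,d,P=cloud('w2'); hsv=cv2.cvtColor(im,cv2.COLOR_RGB2HSV)
m=(cv2.inRange(hsv,(3,150,90),(17,255,255))>0)&(d>0)
dd=np.linalg.norm(P[...,:2]-[.45,.355],axis=-1); m&=dd<.08
q=P[m]*1000; t=q[(q[:,2]>36)&(q[:,2]<46)]; print(len(q),len(t),np.percentile(q[:,2],[5,50,95]))
print(cv2.minAreaRect(t[:,:2].astype(np.float32)), t.mean(0))
# everything else tall within 130 mm
R=Rrpy(o['ee_rot']); 
h=(dd<.15)&(dd>.06)&(P[...,2]>.03)&(P[...,2]<.15); q=P[h]*1000
print(len(q), q.min(0) if len(q) else '', q.max(0) if len(q) else '')
im2,d2,P2=cloud('top1'); k=(P2[...,0]>.35)&(P2[...,0]<.58)&(P2[...,1]>.2)&(P2[...,1]<.33)&(P2[...,2]>.03); q=P2[k]*1000; print('clamp',q[::25].round())
E
```

```text
2.9 [0.44991872 0.35534269 0.20046251] [-3.14146896e+00 -6.07177980e-06 -2.75355932e+00] [ 5.69675858e-01  1.40274844e-01  1.32223093e+00 -1.21271515e-04
  1.67911519e+00 -1.38916691e+00]
1076 990 [21.26349994 40.17299953 42.18587432]
((451.82464599609375, 360.0359191894531), (80.08203125, 23.911184310913086), 21.904233932495117) [448.76490409 357.77848644  40.18891138]
4457 [304.05562878 228.43224498  30.0054632 ] [558.65209649 320.65074664  68.7659694 ]
clamp [[567. 324.  32.]
 [544. 241.  66.]
 [532. 246.  69.]
 [525. 236.  59.]
 [512. 244.  63.]
 [501. 253.  59.]
 [492. 242.  55.]
 [481. 251.  50.]
 [467. 246.  47.]
 [455. 231.  45.]
 [440. 230.  49.]
 [425. 244.  49.]
 [414. 248.  44.]
 [395. 243.  49.]
 [375. 243.  49.]]
```

View pics/w2.png

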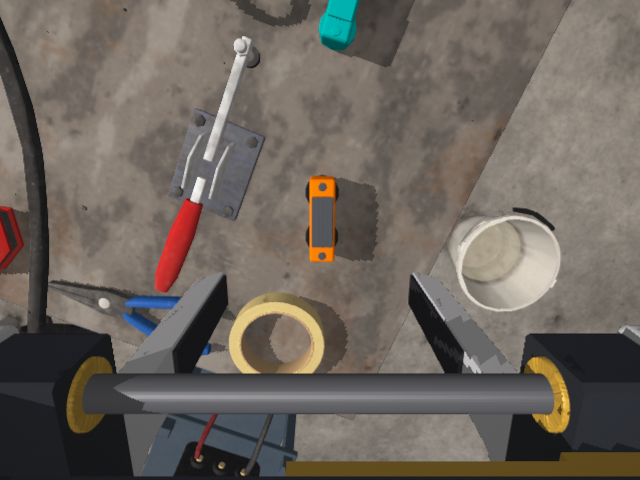

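The shuttle is at pixel (322,219), centred between the fingers. Its origin measures (452,360) mm at 21.9°. The clamp is at most 69 mm tall, so it clears the gripper body. Going down to grip.

Call:
servo_tool(
  series="-1 -0.35 0.37 10 0;-1 -0.35 0.37 10 0;-1 -0.35 0.37 10 0;-1 -0.35 0.37 15 0;-1 -0.35 0.37 18.3 0;-1 -0.35 0.37 18.3 0;-1 -0.35 0.37 18.3 0;1 -0.35 0.37 18.3 0;1 -0.35 0.37 18.3 0;1 -0.35 0.37 18.3 0;1 -0.35 0.37 18.3 0;1 -0.35 0.37 18.3 0;1 -0.35 0.37 18.3 0;1 -0.35 0.37 18.3 0;1 -0.35 0.37 18.3 0;1 -0.35 0.37 18.3 0;1 -0.35 0.37 18.3 0",
)

```text
time: 4.37
tool_pos: [0.4512, 0.361, 0.0173]
ee_rot: [-3.141, -0.0, -2.75]
wrist_force: [0.4, -0.5, -0.4]
width: 0.0307
```

Call:
servo_tool(
  series="1 0 0 0 0;1 0 0 0 0;1 0 0 0 0;1 0 0 0 0;1 0 0 0 0;1 0 0 0 0;1 0 0 -1 0;1 0 0 -3 0;1 0 0 -6 0;1 0 0 -9 0;1 0 0 -13 0;1 0 0 -17 0;1 0 0 -18 0;1 0 0 -18 0",
)

```text
time: 5.53
tool_pos: [0.4529, 0.3625, 0.2028]
ee_rot: [3.139, 0.01, -2.75]
wrist_force: [-0.0, 0.3, -2.8]
width: 0.0241
```

Gripped, width 24.1 mm, and the wrist reads about 0.29 kg. Carrying it over the entry leg at guide (-60,80).

Call:
servo_tool(
  series="1 1.7 -4.2 0 0.05;1 5.2 -12.7 0 0.15;1 8.6 -21.1 0 0.287;1 12 -29 0 0.287;1 15 -36.5 0 0.287;1 16.5 -40.3 0 0.287;1 17.3 -42.3 0 0.287;1 17.3 -42.3 0 0.287;1 17.3 -42.3 0 0.287;1 17.3 -42.3 0 0.287;1 17.3 -42.3 0 0.287;1 17.3 -42.3 0 0.287;1 17.3 -42.3 0 0.287;1 17.3 -42.3 0 0.287;1 17.3 -42.3 0 0.287;1 17.3 -42.3 0 0.287;1 17.3 -42.3 0 0.287",
)

```text
time: 6.95
tool_pos: [0.4526, -0.0946, 0.1972]
ee_rot: [3.141, -0.0, -3.035]
wrist_force: [-0.7, -0.1, -2.6]
width: 0.0234
```

```bash
python3 - <<'E'
from fit import *
o=snap('wrist','w3')[0]; print(o['time'],o['tool_pos'],o['ee_rot'],o['joint_positions'],o['width'])
snap('top','top2')
for f in('top2','w3'): fit(f,[519.5,-170,.104])
im,d,P=cloud('w3'); hsv=cv2.cvtColor(im,cv2.COLOR_RGB2HSV)
m=(cv2.inRange(hsv,(3,150,90),(17,255,255))>0)&(d>0)&(P[...,2]>.15)
q=P[m]*1000;print(len(q),np.percentile(q[:,2],[5,50,95]),cv2.minAreaRect(q[:,:2].astype(np.float32)))
E
```

```text
6.95 [ 0.45256913 -0.09459217  0.19716061] [ 3.14132975e+00 -3.73945728e-04 -3.03482959e+00] [-3.28833091e-01 -1.07646709e-01  1.58022753e+00  8.09622175e-05
  1.66946179e+00 -2.00638447e+00] 0.023439686041831203
top2 125 guide [ 5.173307e+02 -1.699222e+02  1.039000e-01] rms 1.68 z 15.9
w3 1267 guide [ 5.207195e+02 -1.711659e+02  9.970000e-02] rms 1.8 z 17.8
3544 [202.54709354 220.13087216 221.68801391] ((450.89404296875, -94.31637573242188), (77.1623764038086, 28.40863800048828), 6.13038444519043)
```

View pics/w3.png

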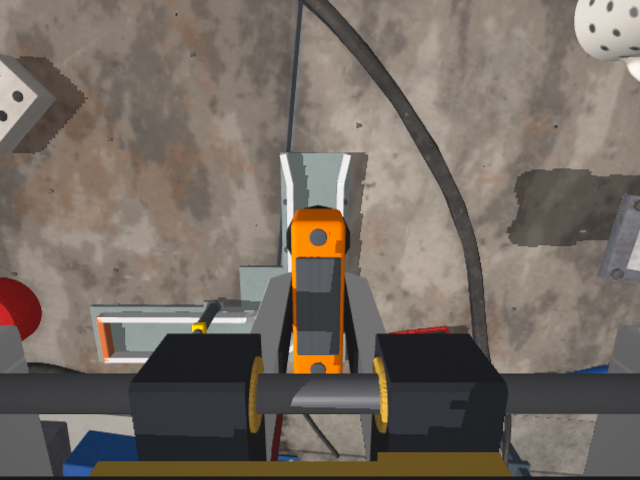

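Held square over the leg, width 23.4 mm, with the top face level at 220 mm. Correcting 2 mm and lowering between the rails.

Call:
servo_tool(
  series="1 0.1 -0.22 4 0;1 0.1 -0.22 8 0;1 0.1 -0.22 12 0;1 0.1 -0.22 14.5 0;1 0.1 -0.22 15.5 0;1 0.1 -0.22 16 0;1 0.1 -0.22 16.5 0;1 0.1 -0.22 17 0;1 0.1 -0.22 17.3 0;1 0.1 -0.22 17.5 0;1 0.1 -0.22 17.5 0;1 0.1 -0.22 17.5 0",
)

```text
time: 8.05
tool_pos: [0.4523, -0.0984, 0.0231]
ee_rot: [-3.141, 0.001, -3.037]
wrist_force: [-0.1, 0.1, -2.5]
width: 0.0235
```

Call:
servo_tool(
  series="1 0 0 0.1 0;1 0 0 0.2 0;1 0 0 0.2 0;1 0 0 0.2 0",
)

```text
time: 8.38
tool_pos: [0.4525, -0.0985, 0.0223]
ee_rot: [-3.141, 0.002, -3.037]
wrist_force: [-1.9, 0.4, 5.6]
width: 0.0239
```

Contact at 5 mm underside height, so it is on the floor plate. Opening slightly, moving 21 mm to the rear end over the rear shoe, and regripping.

Call:
servo_tool(
  series="-0.1 0 0 -0.05 0;-0.1 0 0 -0.1 0;-0.1 0 0 -0.1 0;-0.1 0 0 -0.1 0;-0.1 1 0 -0.1 0;-0.1 2.1 0 -0.1 0;-0.1 2.1 0 -0.1 0;-0.1 2.1 0 -0.1 0",
)

```text
time: 9.05
tool_pos: [0.43, -0.1004, 0.0213]
ee_rot: [3.142, -0.0, -3.038]
wrist_force: [0.1, 0.4, 0.4]
width: 0.0517
```

```bash
cat > see.py <<'E'
from fit import *
import sys
def see(f,G=(519.7,-170.3,.103)):
    o=snap('wrist',f)[0]; print(o['time'].__round__(2),o['tool_pos'].round(4),o['ee_rot'].round(3),o['width'].round(4),o['wrist_force'].round(1))
    im,d,P=cloud(f); fit(f,G); hsv=cv2.cvtColor(im,cv2.COLOR_RGB2HSV)
    m=(cv2.inRange(hsv,(3,150,90),(17,255,255))>0)&(d>0)&(P[...,2]>.036)&(P[...,2]<.056)&(np.linalg.norm(P[...,:2]-o['tool_pos'][:2],axis=-1)<.09)
    q=P[m]*1000; r=cv2.minAreaRect(q[:,:2].astype(np.float32)); c,s=np.cos(G[2]),np.sin(G[2])
    T=o['tool_pos'][:2]*1000
    for n,p in (('shuttle',r[0]),('tcp',T)):
        e=np.array(p)-G[:2]; print(n,np.round(p,1),'guide',(c*e[0]+s*e[1]).round(1),(-s*e[0]+c*e[1]).round(1))
    print(len(q),np.percentile(q[:,2],[5,50,95]).round(1),'size',np.round(r[1],1),'ang',round(r[2],1),'guide yaw deg',round(np.degrees(G[2]),1))
if __name__=='__main__': see(sys.argv[1])
E
python3 see.py w4
```

```text
Traceback (most recent call last):
  File "see.py", line 12, in <module>
    if __name__=='__main__': see(sys.argv[1])
                             ~~~^^^^^^^^^^^^^
  File "see.py", line 4, in see
    o=snap('wrist',f)[0]; print(o['time'].__round__(2),o['tool_pos'].round(4),o['ee_rot'].round(3),o['width'].round(4),o['wrist_force'].round(1))
                                                                                                   ^^^^^^^^^^^^^^^^
AttributeError: 'float' object has no attribute 'round'
```

View pics/w4.png

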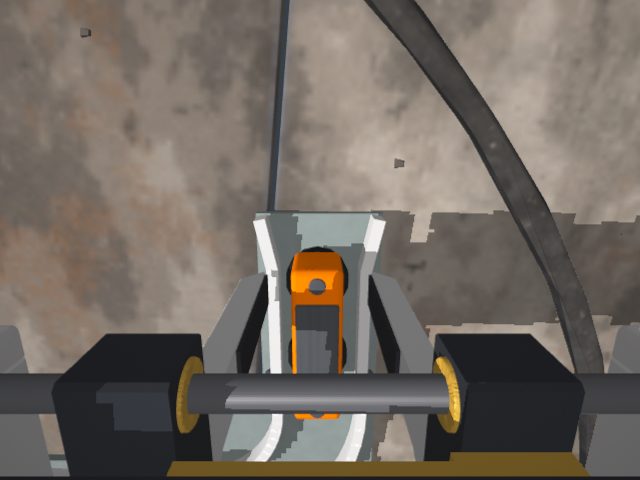

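The shuttle sits between the rails with both shoes inside, rear shoe at (317,275), and the open fingers are over the rails.

```bash
sed -i "s/o\['time'\].__round__(2)/o['time']/; s/o\['width'\].round(4)/o['width']/; s/\['wrist_force'\].round(1)/['wrist_force']/" see.py; python3 see.py w5
```

```text
9.1 [ 0.4305 -0.1005  0.0215] [-3.141  0.    -3.038] 0.051593609063939144 [-0.78415794 -0.33852759 -0.0261859 ]
w5 3435 guide [ 5.161308e+02 -1.707406e+02  1.068000e-01] rms 1.73 z 17.7
shuttle [452.5 -98.1] guide -59.4 78.7
tcp [ 430.5 -100.5] guide -81.5 78.6
2390 [39.3 45.2 46.7] size [80.8 24. ] ang 5.9 guide yaw deg 5.9
```

Call:
servo_tool(
  series="1 0 0 0 0;1 0 0 0 0;1 0 0 0 0;1 0 0 0 0;1 0 0 0 0;1 0 0 0 0;1 0 0 0 0;1 0 0 0 0;1 0 0 0 0",
)

```text
time: 9.9
tool_pos: [0.431, -0.1005, 0.0214]
ee_rot: [-3.141, 0.0, -3.037]
wrist_force: [1.3, -0.2, -1.0]
width: 0.0239
```

```bash
cat > path.py <<'E'
import numpy as np
from scipy.optimize import brentq
G=np.array([519.7,-170.3]);YAW=.103
def cl(s): # arclength from (0,80)
    if s<0: return np.array([s,80.])
    if s<40*np.pi: a=s/80; return 80*np.array([np.sin(a),np.cos(a)])
    return np.array([80.,-(s-40*np.pi)])
def pose(s,grip=-22):
    r=cl(s); f=cl(brentq(lambda t:np.linalg.norm(cl(t)-r)-46,s+40,s+60)); h=(f-r)/46
    return (r+f)/2+grip*h, np.arctan2(h[1],h[0])
def rows(tcp,yaw,ss,grip=-22):  # tcp world mm, yaw world (commanded) -> shifts cm in tool axes
    X=np.array([np.cos(yaw),np.sin(yaw)]);Y=np.array([np.sin(yaw),-np.cos(yaw)])
    c,s_=np.cos(YAW),np.sin(YAW);R=np.array([[c,-s_],[s_,c]])
    for s in ss:
        p,h=pose(s,grip); w=G+R@p-tcp; w/=10
        t=-((h+YAW+np.pi-yaw+np.pi)%(2*np.pi)-np.pi)
        print(round(s),p.round(0),'1 %.1f %.1f 0 %.2f'%(w@X,w@Y,t))
E
python3 -c "
from path import *
from bench import robot
o=robot.get_obs(); T=o['tool_pos'][:2]*1000; print(T,o['ee_rot'][2],o['width'])
rows(T,o['ee_rot'][2],np.arange(-76,142,8.))"
```

```text
[ 431.03142148 -100.48369914] -3.037349393335081 0.023875306721158864
-76 [-75.  80.] 1 -0.6 0.1 0 0.00
-68 [-67.  80.] 1 -1.4 0.1 0 0.00
-60 [-59.  80.] 1 -2.2 0.1 0 0.00
-52 [-51.  80.] 1 -3.0 0.1 0 0.00
-44 [-43.  80.] 1 -3.8 0.1 0 0.00
-36 [-35.  80.] 1 -4.6 0.1 0 0.01
-28 [-27.  80.] 1 -5.4 0.1 0 0.05
-20 [-19.  80.] 1 -6.2 0.1 0 0.09
-12 [-11.  80.] 1 -7.0 0.1 0 0.16
-4 [-3. 80.] 1 -7.8 0.1 0 0.24
4 [ 5. 80.] 1 -8.6 0.1 0 0.34
12 [13. 79.] 1 -9.4 -0.0 0 0.44
20 [21. 77.] 1 -10.2 -0.2 0 0.54
28 [28. 75.] 1 -10.9 -0.4 0 0.64
36 [36. 71.] 1 -11.7 -0.7 0 0.74
44 [42. 67.] 1 -12.3 -1.1 0 0.84
52 [49. 63.] 1 -13.0 -1.6 0 0.94
60 [55. 58.] 1 -13.6 -2.1 0 1.04
68 [61. 52.] 1 -14.2 -2.7 0 1.14
76 [65. 46.] 1 -14.6 -3.3 0 1.24
84 [70. 39.] 1 -15.1 -4.0 0 1.34
92 [73. 32.] 1 -15.4 -4.7 0 1.42
100 [76. 24.] 1 -15.7 -5.5 0 1.48
108 [78. 17.] 1 -15.9 -6.2 0 1.53
116 [79.  9.] 1 -16.0 -7.0 0 1.56
124 [80.  1.] 1 -16.1 -7.8 0 1.57
132 [80. -7.] 1 -16.1 -8.6 0 1.57
140 [ 80. -15.] 1 -16.1 -9.4 0 1.57
```

Call:
servo_tool(
  series="1 -0.6 0.1 0 0;1 -1.4 0.1 0 0;1 -2.2 0.1 0 0;1 -3 0.1 0 0;1 -3.8 0.1 0 0;1 -4.6 0.1 0 0.01;1 -5.4 0.1 0 0.05;1 -6.2 0.1 0 0.09;1 -7 0.1 0 0.16;1 -7.8 0.1 0 0.24;1 -8.6 0.1 0 0.34;1 -9.4 0 0 0.44;1 -9.4 0 0 0.44",
)

```text
time: 10.98
tool_pos: [0.5271, -0.0903, 0.0215]
ee_rot: [3.14, 0.003, 2.804]
wrist_force: [1.6, 0.1, 0.7]
width: 0.0232
```

```bash
python3 see.py w6; python3 -c "
from path import *
from bench import robot
o=robot.get_obs(); T=o['tool_pos'][:2]*1000; print(T,o['ee_rot'][2],o['width'])
rows(T,o['ee_rot'][2],np.arange(20,142,8.))"
```

```text
10.9833 [ 0.5271 -0.0903  0.0215] [3.140e+00 3.000e-03 2.804e+00] 0.023230272285772756 [1.56587963 0.13496124 0.65285586]
w6 6389 guide [ 5.203425e+02 -1.703470e+02  1.027000e-01] rms 1.8 z 17.7
shuttle [547.4 -96.1] guide 35.2 71.0
tcp [527.1 -90.3] guide 15.6 78.9
2402 [39.3 45.2 46.6] size [24.5 80.6] ang 70.2 guide yaw deg 5.9
[526.67415984 -90.33807075] 2.807965764806081 0.023912112192621574
20 [21. 77.] 1 -0.6 0.1 0 0.10
28 [28. 75.] 1 -1.4 0.2 0 0.20
36 [36. 71.] 1 -2.2 0.2 0 0.30
44 [42. 67.] 1 -3.0 0.1 0 0.40
52 [49. 63.] 1 -3.7 -0.0 0 0.50
60 [55. 58.] 1 -4.5 -0.2 0 0.60
68 [61. 52.] 1 -5.2 -0.5 0 0.70
76 [65. 46.] 1 -6.0 -0.9 0 0.80
84 [70. 39.] 1 -6.6 -1.3 0 0.90
92 [73. 32.] 1 -7.3 -1.8 0 0.98
100 [76. 24.] 1 -7.8 -2.4 0 1.05
108 [78. 17.] 1 -8.3 -3.0 0 1.09
116 [79.  9.] 1 -8.8 -3.6 0 1.12
124 [80.  1.] 1 -9.2 -4.3 0 1.13
132 [80. -7.] 1 -9.5 -5.1 0 1.13
140 [ 80. -15.] 1 -9.9 -5.8 0 1.13
```

Low forces, on the centre line, fit consistent. Continuing through most of the bend.

Call:
servo_tool(
  series="1 -0.6 0.1 0 0.1;1 -1.4 0.2 0 0.2;1 -2.2 0.2 0 0.3;1 -3 0.1 0 0.4;1 -3.7 0 0 0.5;1 -4.5 -0.2 0 0.6;1 -5.2 -0.5 0 0.7;1 -6 -0.9 0 0.8;1 -6.6 -1.3 0 0.9;1 -7.3 -1.8 0 0.98;1 -7.8 -2.4 0 1.05;1 -8.3 -3 0 1.09;1 -8.3 -3 0 1.09",
)

```text
time: 12.12
tool_pos: [0.594, -0.1473, 0.0215]
ee_rot: [3.14, 0.001, 1.716]
wrist_force: [1.1, -0.3, 0.3]
width: 0.0235
```

```bash
python3 see.py w7; python3 -c "
from path import *
from bench import robot
o=robot.get_obs(); T=o['tool_pos'][:2]*1000; print(T,o['ee_rot'][2],o['width'])
rows(T,o['ee_rot'][2],np.arange(113,142,5.))"
```

```text
12.1167 [ 0.594  -0.1473  0.0215] [3.140e+00 1.000e-03 1.716e+00] 0.023544927357834373 [ 1.09205152 -0.27358281  0.26235779]
w7 8819 guide [ 5.214507e+02 -1.703892e+02  9.980000e-02] rms 1.77 z 17.6
shuttle [ 596.7 -153.2] guide 78.3 9.1
tcp [ 594.  -147.3] guide 76.2 15.3
2429 [39.5 45.2 46.6] size [24.5 54.7] ang 7.8 guide yaw deg 5.9
[ 593.78239158 -147.12470469] 1.7178052317108863 0.023679398068027758
113 [79. 12.] 1 -0.4 0.3 0 0.02
118 [80.  7.] 1 -0.9 0.3 0 0.04
123 [80.  2.] 1 -1.4 0.3 0 0.04
128 [80. -3.] 1 -1.9 0.3 0 0.04
133 [80. -8.] 1 -2.4 0.3 0 0.04
138 [ 80. -13.] 1 -2.9 0.3 0 0.04
```

View pics/w7.png

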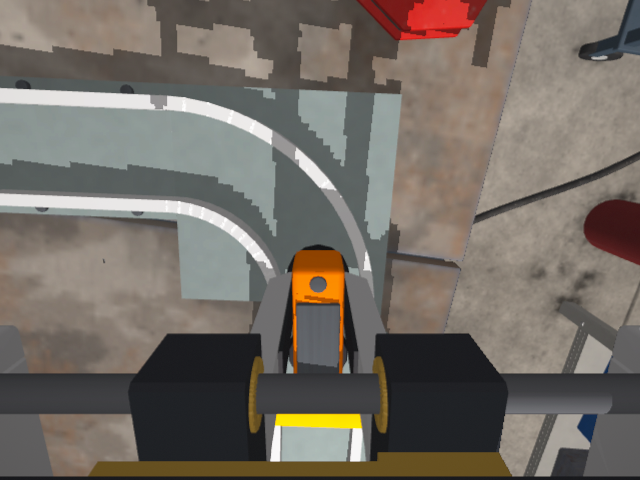

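The bar (yellow, at (315,420)) is ahead and the shuttle is seated in the bend exit. Advancing to TCP guide y=-8, which puts the nose well past the bar with the fingers about 8 mm short of it.

Call:
servo_tool(
  series="1 -0.4 0.2 0 0.02;1 -0.9 0.3 0 0.04;1 -1.4 0.3 0 0.04;1 -1.9 0.3 0 0.04;1 -2.4 0.3 0 0.04;1 -2.4 0.3 0 0.04;1 -2.4 0.3 0 0.04",
)

```text
time: 12.75
tool_pos: [0.5995, -0.171, 0.0215]
ee_rot: [3.141, 0.002, 1.675]
wrist_force: [0.1, -1.1, 0.3]
width: 0.024
```

```bash
python3 see.py w8; python3 - <<'E'
from h import *
snap('top','top3'); im,d,P=cloud('top3')
cv2.imwrite('pics/c3.png',cv2.resize(im[165:275,325:435],None,fx=5,fy=5,interpolation=2)[:,:,::-1])
im,d,P=cloud('w8'); hsv=cv2.cvtColor(im,cv2.COLOR_RGB2HSV)
m=(cv2.inRange(hsv,(22,150,90),(35,255,255))>0)&(d>0)&(P[...,2]>.05)&(P[...,2]<.07)
q=P[m]*1000-[519.7,-170.3,0]; c,s=np.cos(.103),np.sin(.103); y=-s*q[:,0]+c*q[:,1]; print('bar guide y',len(q),np.percentile(y,[2,50,98]))
E
```

```text
12.75 [ 0.5995 -0.171   0.0215] [3.141e+00 2.000e-03 1.675e+00] 0.02400831527945024 [ 0.11466807 -1.05587312  0.29143365]
w8 10247 guide [ 5.210550e+02 -1.706818e+02  1.009000e-01] rms 1.78 z 17.5
shuttle [ 603.2 -189.9] guide 81.0 -28.0
tcp [ 599.5 -171. ] guide 79.3 -8.9
2307 [39.3 45.2 46.7] size [23.8 80.3] ang 6.2 guide yaw deg 5.9
bar guide y 1332 [-30.90885365 -25.73764406 -23.59546106]
```

Origin is at guide y≈-28 to -31 with the nose about 35 mm past the bar. Letting go, going up over the bar, and down at y≈-52.

Call:
servo_tool(
  series="-0.1 0 0 0 0;-0.1 0 0 0 0;-0.1 0 0 0 0;-0.1 0 0 0 0;-0.1 0 0 0 0;-0.1 0 0 -1.5 0;-0.1 0 0 -4 0;-0.1 0 0 -7 0;-0.1 0 0 -8.5 0;-0.1 0 0 -8.5 0;-0.1 -1.5 0 -8.5 0;-0.1 -3.5 0 -8.5 0;-0.1 -4.3 0 -8.5 0;-0.1 -4.3 0 -8.5 0;-0.1 -4.3 0 -8.5 0",
)

```text
time: 14.1
tool_pos: [0.6029, -0.2127, 0.1044]
ee_rot: [-3.139, -0.002, 1.674]
wrist_force: [-0.8, 0.2, 0.6]
width: 0.0515
```

```bash
python3 see.py w9; python3 - <<'E'
from h import *
snap('top','top4'); im=cloud('top4')[0]; w=cloud('w9')[0]
a=cv2.resize(im[165:225,345:435],None,fx=4,fy=4,interpolation=2); c=np.zeros((480,800,3),np.uint8); c[:240,:360]=a; c[:330,360:]=cv2.resize(w,(440,330)); cv2.imwrite('pics/c4.png',c[:,:,::-1])
E
```

```text
14.1 [ 0.6029 -0.2127  0.1044] [-3.139e+00 -2.000e-03  1.674e+00] 0.05152036722428847 [-0.79358192  0.16047685  0.56994916]
w9 9180 guide [ 5.209444e+02 -1.710221e+02  1.021000e-01] rms 1.9 z 17.5
shuttle [ 603.  -189.7] guide 80.9 -27.9
tcp [ 602.9 -212.7] guide 78.4 -50.7
1707 [43.3 45.4 46.8] size [23.8 79.2] ang 5.6 guide yaw deg 5.9
```

View pics/c4.png

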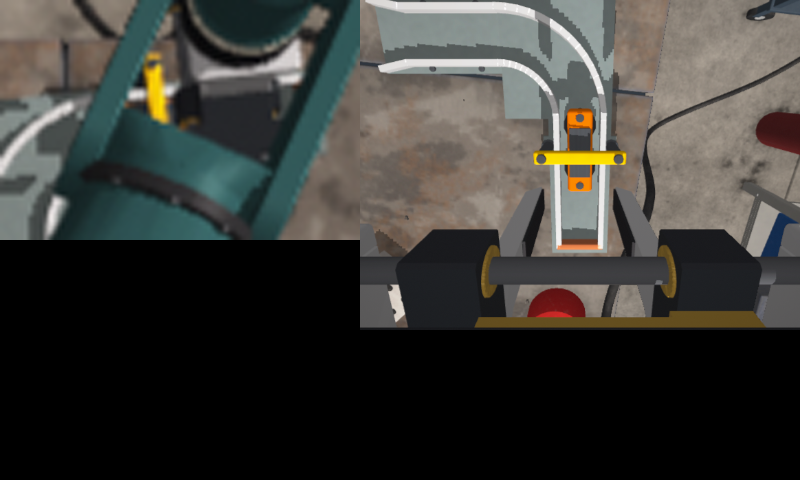

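The shuttle lies between the rails with the bar over its middle and the nose beyond it, copper stop ahead at (578,246). Descending on the far side and gripping.

Call:
servo_tool(
  series="-0.1 -0.1 0.2 2 0;-0.1 -0.1 0.2 4.5 0;-0.1 -0.1 0.2 6.5 0;-0.1 -0.1 0.2 7.8 0;-0.1 -0.1 0.2 8.3 0;-0.1 -0.1 0.2 8.3 0;-0.1 -0.1 0.2 8.3 0;1 -0.1 0.2 8.3 0;1 -0.1 0.2 8.3 0;1 -0.1 0.2 8.3 0;1 -0.1 0.2 8.3 0;1 -0.1 0.2 8.3 0;1 -0.1 0.2 8.3 0;1 -0.1 0.2 8.3 0;1 -0.1 0.2 8.3 0;1 -0.1 0.2 8.3 0",
)

```text
time: 15.53
tool_pos: [0.6056, -0.2136, 0.0243]
ee_rot: [-3.141, 0.001, 1.676]
wrist_force: [-3.9, -0.4, 5.1]
width: 0.024
```

Call:
servo_tool(
  series="1 0 -0.1 -0.1 0;1 -0.8 -0.1 -0.1 0;1 -1.6 -0.1 -0.1 0;1 -2.4 -0.1 -0.1 0;1 -3.2 -0.1 -0.1 0;1 -4 -0.1 -0.1 0;1 -4.8 -0.1 -0.1 0;1 -5.6 -0.1 -0.1 0;1 -6.2 -0.1 -0.1 0;1 -6.8 -0.1 -0.1 0;1 -7.2 -0.1 -0.1 0;1 -7.2 -0.1 -0.1 0",
)

```text
time: 16.53
tool_pos: [0.6124, -0.2866, 0.0243]
ee_rot: [-3.141, 0.002, 1.675]
wrist_force: [-0.3, -2.0, -0.1]
width: 0.0235
```

Call:
servo_tool(
  series="1 -0.1 0 0 0;1 -0.2 0 0 0;1 -0.3 0 0 0;1 -0.4 0 0 0;1 -0.4 0 0 0",
)

```text
time: 16.95
tool_pos: [0.6128, -0.2888, 0.0243]
ee_rot: [-3.141, 0.0, 1.676]
wrist_force: [-0.1, 1.8, 0.2]
width: 0.0238
```

Call:
servo_tool(
  series="1 -0.1 0 0 0;1 -0.2 0 0 0;1 -0.3 0 0 0;1 -0.3 0 0 0;1 -0.3 0 0 0",
)

```text
time: 17.37
tool_pos: [0.613, -0.2902, 0.0244]
ee_rot: [-3.141, -0.003, 1.676]
wrist_force: [-1.1, 6.2, 1.1]
width: 0.0238
```

```bash
python3 see.py w10
```

```text
17.3667 [ 0.613  -0.2902  0.0244] [-3.141e+00 -3.000e-03  1.676e+00] 0.02377270085089857 [-1.13144928  6.18153322  1.1268749 ]
w10 5516 guide [ 5.206625e+02 -1.705697e+02  1.023000e-01] rms 1.63 z 17.7
shuttle [ 612.  -266.1] guide 81.9 -104.8
tcp [ 613.  -290.2] guide 80.5 -128.8
3092 [43.2 45.4 46.9] size [23.9 79.5] ang 6.6 guide yaw deg 5.9
```

Force is building to 6 N and the origin measures y=-104.8, so it is against the stop. Releasing and rising.

Call:
servo_tool(
  series="-0.1 0 0 0 0;-0.1 0 0 0 0;-0.1 0 0 0 0;-0.1 0 0 0 0;-0.1 0 0 0 0;-0.1 0 0 -2 0;-0.1 0 0 -5 0;-0.1 0 0 -9 0;-0.1 0 0 -13 0;-0.1 0 0 -15 0;-0.1 0 0 -15 0;-0.1 0 0 -15 0",
)

```text
time: 18.42
tool_pos: [0.614, -0.2926, 0.1767]
ee_rot: [3.138, 0.003, 1.676]
wrist_force: [0.3, -0.5, -0.4]
width: 0.0519
```

```bash
sed -i 's/<.09)/<.12)/' see.py; python3 see.py w11
```

```text
18.4167 [ 0.614  -0.2926  0.1767] [3.138e+00 3.000e-03 1.676e+00] 0.05190627268992329 [ 0.30162645 -0.45984713 -0.36274796]
w11 3261 guide [ 5.211381e+02 -1.717758e+02  1.003000e-01] rms 1.8 z 17.6
shuttle [ 612.  -265.8] guide 82.0 -104.5
tcp [ 614.  -292.6] guide 81.2 -131.3
1194 [42.7 45.3 46.8] size [23.9 78.9] ang 6.5 guide yaw deg 5.9
```

View pics/w11.png

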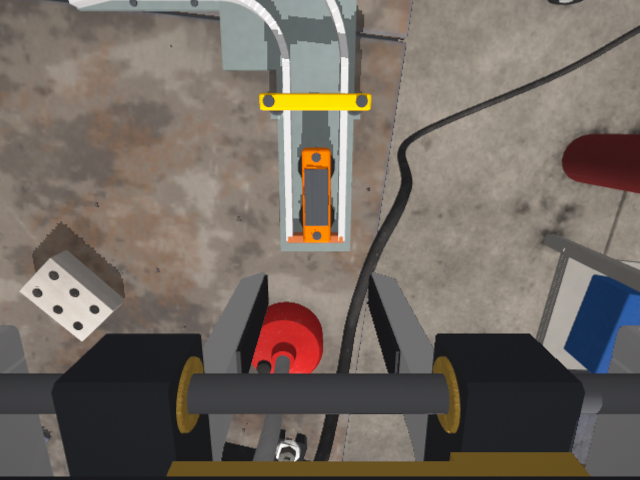

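The shuttle is past the bar at (316,195), seated in the rails with its nose at the copper stop at (316,239). The gripper is clear and the wrist force is about 0. Handing in.

```bash
python3 -c "
from bench import robot
print(robot.close_job())"
```

```text
the job is handed in; nothing more can be done
None
```

The orange shuttle is home against the copper stop, released, and the job is handed in at 18.4 s of the 62 s allowed.

- **How it went:** I set the shuttle down in the entry leg, let go there, and took it again by its rear end. I slid it round the bend and nose under the bar, then let go. I gripped it again on the far side and drew it on to the stop.
- **Forces:** The readings at the end of each move stayed within about 7 N. At the stop the force rose to about 6 N before I let go.
- **Last check:** After release the shuttle's origin measured guide y = -104.5 mm, where home is -105. Width and heading agree with sitting in the rails. The wrist force was about 0, with the open gripper well above the work.
- **Disagreements:** The guide position varied by a few millimetres between camera fits (x from 516 to 521 mm). The final lateral reading, 82 mm instead of 80, is within that error and the play between the rails.
- **Bystanders:** I checked these only by eye in the last wrist picture, which shows some of them, and nothing in view looked disturbed. I did not measure their positions again.

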